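# Index the casting table and hold a flask down in its sprung cradle

## Robot

A 6-joint arm with a two-finger parallel gripper is mounted at the origin on a cart in front of the work surface, level with it; the furniture and walls round the work are solid. World frame = base frame: x ahead of the robot, y to its left, z up, the work surface at z = 0. Lengths are in mm, angles in degrees, forces in N, time in s.
With the tool pointing down it reaches from about 250 to 725 mm from the base axis. Payload 9.7 kg.
Tool frame: the origin (TCP) lies midway between the tips of the shut fingers; the grasp point (between the pads) lies 19 mm behind it; z points along the fingers, y is the line along which they close (so a half turn about z gives the same grasp; the last joint's range is limited). The gripper opens to 85 mm and grips with 20 to 120 N. Pads are 22 mm wide; open, the fingers measure 114 mm over their backs; the gripper's body (76 mm by 85 mm) begins 54 mm behind the grasp point. The pads swing forward as they close: fully open they stand 13 mm farther back than shut.
Start: joints at [75.057, 4.979, 10.078, 95.1, 0, 90], TCP at [141.817, 531.399, 231.284] pointing down, gripper open.
Joint ranges: [-179.16, 179.16], [-48.56, 103.87], [-65.8, 70.77], [-126.05, 130.52], [-82.76, 87.17], [-180, 180]. Speed limits (degrees/s): [127.2, 127.2, 147.25, 180, 180, 180].

## Interface

Orientations are given as a 3x3 rotation matrix whose columns are the frame's x, y, z axes.
In Python, from workcell import ctrl, optics gives the robot as it stands.
- The arm moves only by the shell command python3 -m creep 'ROWS'. ROWS is JSON, a list of rows, each a list of 5 numbers: the shift along the tool's x, y, z each as a share of 400 mm, from -1 to 1, then the turn about the tool's z as a share of 30 degrees, from -1 to 1, then the closure, from -1 (fully open) to 1 (shut). A call has 1 to 10 rows; each row is the pose to reach, as a shift and turn from the pose commanded when the call began, along the tool's axes at that moment; what a row does not reach only later rows make up. A row lasts 1/10 s, in which the tool goes at most 50 mm and 8.59 degrees, less where a joint would pass 70% of its speed; a pose out of reach is approached as far as the arm can. A call with a number of a shift or a turn outside -1 to 1 is refused whole. A call with a gripper value outside its range is refused whole. The fingers move at their own pace and stop on an object; the grip force is fixed at half the most. Time passes only in rows, so rows that repeat a pose let the fingers close. It gives the time, the measured TCP pose, the force, the opening and the grip force at its end, in the units of the state.
- ctrl.state(): the state, without advancing time (a new reading comes with each control period).
- optics.camera(name): name is "scene" or "top" or "wrist"; returns (picture, depth): 480x640x3 uint8, blue, green, red; 480x640 float32, mm along the optical axis (not along the pixel's ray), 0 where there is no reading.
- optics.camera_params(name): a dict with "fx", "fy", "cx", "cy" (pixels), "world_from_camera" (4x4, takes a point from camera to world coordinates); the wrist camera has in their place "mount" (4x4, takes a point from camera to tool coordinates, whose origin is the TCP and whose axes are the flange's). Camera axes: x right, y down, z forward; pixel columns grow to the right and rows downward; lengths in mm; the calibration is good to about 2 mm. A picture is of the moment at which its call begins: read the wrist's pose just before it. camera_params takes no time and is no camera call.
- ctrl.close_job(): hands the job in; it is judged then, once.
The state is a dict: "t": time; "joint_positions": joint angles; "qvel": joint speeds; "effort": joint torques, N m; "eef_pos": TCP position; "orientation": TCP orientation; "ft_force": force on the tool from outside, world axes, zero at the start; "ft_torque": the same for the moment, N m; "width": finger opening in mm; "grasp_force": force on a finger pad.
Only numpy, scipy, OpenCV 4.12 (cv2) and the standard library are available. Lean on these libraries where they do the work, as an engineer would, in place of code of your own. Each camera call takes 0.05 s, during which the arm holds its last target. There are 200 camera calls.

## Task

Use the black handle on the hub to index the round table one station clockwise (seen from above), so that it clicks in with the next, empty brass cradle at the red loading mark, and let go of the handle. Then pick up the steel casting flask that stands alone on the trolley, set it upright in that cradle and gently press it down until the sprung cradle is at the bottom of its travel. Finish while still holding it pressed down like that, and leave the other things where they are.

Things in the scene. Friction and masses are not known exactly. Their poses are not given: they have to be found in the camera images.
- index_table: Fixed grey round base of the indexing table, 172 mm across, 22 mm high, on the surface, right of a tall blue wax injector (fixed). Origin: on the table's axis, at the surface. Its own -y points to the loading place, a grey tongue with a red mark 105 mm from the axis. The aluminium deck that turns on it is 196 mm across, its top 32 mm above the surface.
- loading_place (a point): Point on the deck's top at the loading place, 65 mm from the axis. Five stations lie every 72 degrees on this circle: two loaded, clipped flasks (fixed, tops 106 mm above the surface) and three empty cradles. At the start one loaded flask is here, the other 72 degrees clockwise of it, the next empty cradle 72 degrees counter-clockwise.
- turntable (a joint): Turn of the deck about the vertical axis in rad, growing clockwise seen from above. About 0 at the start; 1.257 (72 degrees) when the next cradle is at the loading place. Detents every 1.257 rad pull it in within about 0.09 rad and take about 0.2 N m to leave or enter; between them it turns easily and stays where it is left.
- hub_handle (a point): Centre of the black bar handle on the hub, 106 mm above the surface on the table's axis; it turns with the deck. The bar is 46 mm long along the point's x, 14 mm thick along its y and 28 mm high (z 92 to 120 mm). At the start the two loaded flasks lie on the side of the bar's -x end, 36 degrees either side of it.
- cradle_1_seat (a point): Centre of the seat (inner floor) of the next empty cradle, 65 mm from the table's axis, 57 mm above the surface when up. The cradle is a brass cup, 51 mm outside, with a bore of 43 mm; its rim is 17 mm above the seat and flares to a 49 mm mouth. It sinks straight down on its spring.
- cradle_1 (a joint): How far that cradle is pressed down, in m: 0 up, 0.016 at the bottom stop. The spring takes 4.5 N to start and 12.5 N at the stop (the flask's weight alone does not sink it).
- flask: The loose casting flask: an upright steel cylinder of 40 mm diameter and 65 mm height, filled with hard white investment, about 0.2 kg. Origin: centre of its underside; z up along it. It stands on the surface to the robot's right; between it and the indexing table stands a fixed cup of long hand tools (tops about 0.2 m above the surface): carry the flask over them.
- flux: Red squeeze bottle with a pointed nozzle, 42 x 42 x 115 mm, at the back; leave it. Origin: centre of its underside.
- polish: Round brown tin, 58 mm across, 26 mm high, at the back; leave it. Origin: centre of its underside.
- wax: Green wax block, 36 x 60 x 16 mm, at the back right; leave it. Origin: centre of its underside.
- pliers: Pliers with red grips, 44 x 126 x 10 mm, lying near the front edge; leave them. Origin: centre of the underside.

How it is judged:
By the outcome, as a careful person would: the job done as asked, in the order asked, and still so for the second after the job is handed in, while the arm keeps its last pose, push and grip.
It also fails if it takes over 62 s, if anything falls off the work surface, if the arm or the gripper's body presses on something with over 40 N, if the wrist force passes 120 N, or if a joint passes its speed limit or range.

## Working session

There is one attempt and no reset: what is moved stays moved. The work goes in short steps, Python scripts to look and compute and a shell command to move; the robot and the scene stay as the last step left them, time stands still between calls to the robot, and variables do not carry over. Pictures are saved under pics/ and viewed, at most 10 in all, crops included, and the job is handed in when it is done.

```bash
mkdir -p pics; ls; cat > h.py <<'E'
import numpy as np, cv2
from workcell import ctrl, optics
def snap(n,save=None):
    p=optics.camera_params(n); s=ctrl.state(); im,d=optics.camera(n)
    if save: cv2.imwrite('pics/%s.png'%save,im); np.savez('pics/%s.npz'%save,d=d,eef=s['eef_pos'],R=s['orientation'])
    return im,d,p,s
def W(p):
    return np.array(p['world_from_camera'])
def world(p,d,u,v,T=None):
    T=W(p) if T is None else T
    z=d[int(round(v)),int(round(u))]
    return (T@[(u-p['cx'])/p['fx']*z,(v-p['cy'])/p['fy']*z,z,1])[:3]
def atz(p,u,v,h,T=None):
    T=W(p) if T is None else T
    r=T[:3,:3]@[(u-p['cx'])/p['fx'],(v-p['cy'])/p['fy'],1]
    return T[:3,3]+r*(h-T[2,3])/r[2]
E
python3 - <<'E'
from h import *
for n in('top','scene'):
    im,d,p,s=snap(n,n); print(n,p)
print(s)
E
```

```text
pics
top {'fx': 485.52618188132635, 'fy': 485.52618188132635, 'cx': 316.09977963511784, 'cy': 239.35448296708347, 'world_from_camera': array([[ 2.58913822e-03, -9.99095100e-01,  4.24532465e-02,
         4.70390371e+02],
       [-9.99996369e-01, -2.61853677e-03, -6.36899093e-04,
        -6.31413218e+01],
       [ 7.47488150e-04, -4.24514433e-02, -9.99098252e-01,
         1.03868734e+03],
       [ 0.00000000e+00,  0.00000000e+00,  0.00000000e+00,
         1.00000000e+00]])}
scene {'fx': 524.3387492749649, 'fy': 524.3387492749649, 'cx': 321.5541401611501, 'cy': 240.31201070731345, 'world_from_camera': array([[ 5.02142015e-01, -5.59542902e-01,  6.59367225e-01,
        -1.33834246e+02],
       [-8.64492468e-01, -3.44627768e-01,  3.65902276e-01,
        -4.40537759e+02],
       [ 2.24982337e-02, -7.53752906e-01, -6.56772705e-01,
         7.43479189e+02],
       [ 0.00000000e+00,  0.00000000e+00,  0.00000000e+00,
         1.00000000e+00]])}
{'t': 0.05, 'joint_positions': array([ 7.50562769e+01,  5.00772559e+00,  1.00339657e+01,  9.50995338e+01,
       -8.10716701e-04,  8.99993062e+01]), 'qvel': array([ 0.01662195, -0.07955562,  0.08718791, -0.04714641,  0.05913438,
       -0.02274359]), 'effort': array([-7.99808731e-04, -5.22082973e+01,  4.66116464e+01,  1.68516976e-02,
       -8.88539239e-05,  5.67151488e-06]), 'eef_pos': array([141.77154173, 531.1693652 , 230.61107596]), 'orientation': array([[-9.66182704e-01,  2.57858261e-01, -3.16200529e-04],
       [ 2.57858455e-01,  9.66181909e-01, -1.23960118e-03],
       [-1.41341738e-05, -1.27921620e-03, -9.99999182e-01]]), 'ft_force': array([-0.18443968,  0.62181338, -0.24077892]), 'ft_torque': array([ 0.00449478, -0.00500452, -0.01194775]), 'grasp_force': 0.0, 'width': 85.66340673657776}
```

View pics/top.png

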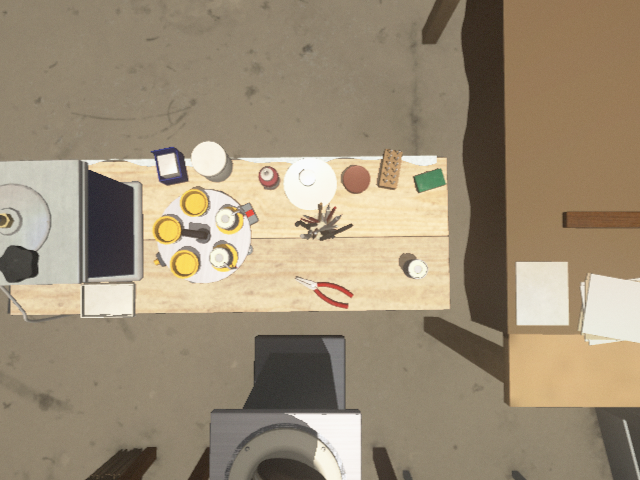

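View pics/scene.png

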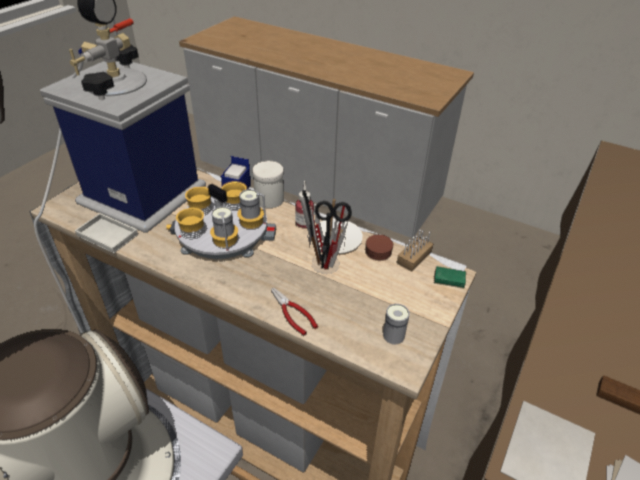

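Top view: the table axis is near (203,235), the red loading mark is at (250,212), loaded flasks are at (228,218) and (220,258), and the loose flask is at (417,268). The tool cup is around (322,222). I'll enlarge the table and measure.

```bash
python3 - <<'E'
from h import *
im=cv2.imread('pics/top.png'); d=np.load('pics/top.npz')['d']; p=optics.camera_params('top')
c=cv2.resize(im[180:290,140:270],None,fx=6,fy=5.45,interpolation=cv2.INTER_CUBIC)
c=cv2.resize(im[185:285,143:263],None,fx=6,fy=6,interpolation=cv2.INTER_CUBIC)
f=cv2.resize(im[245:285,395:435],None,fx=6,fy=6,interpolation=cv2.INTER_CUBIC)
c[:240,480:720]=f if False else c[:240,480:720]
cv2.imwrite('pics/c1.png',c); cv2.imwrite('pics/c2.png',f)
P=np.array([[world(p,d,u,v) for u in range(640)] for v in range(480)])
def reg(n,m,u0,u1,v0,v1):
    mm=np.zeros(m.shape,bool); mm[v0:v1,u0:u1]=m[v0:v1,u0:u1]
    vv,uu=np.nonzero(mm); q=P[mm]; 
    print(n,len(q),'med',q.mean(0).round(1),'min',q.min(0).round(1),'max',q.max(0).round(1))
    return q
Z=P[...,2]
q=reg('flask top',(Z>58)&(Z<75),395,440,245,290); print(cv2.minEnclosingCircle(q[:,:2].astype(np.float32)))
q=reg('loaded',(Z>98)&(Z<112),205,255,195,280)
q=reg('handle',(Z>112)&(Z<128),180,215,220,250); print(cv2.minAreaRect(q[:,:2].astype(np.float32)))
q=reg('deck',(Z>27)&(Z<37),150,262,180,290); print(cv2.minEnclosingCircle(q[:,:2].astype(np.float32)))
q=reg('tools',(Z>60),290,360,200,245)
q=reg('table surf',(Z>-50)&(Z<50),340,390,220,290)
E
```

```text
flask top 313 med [ 453.1 -267.9   62.9] min [ 434.9 -286.8   58.2] max [ 470.9 -248.5   68.2]
((453.3134765625, -268.1483154296875), 20.153257369995117)
loaded 726 med [512.5 117.3 104.2] min [452.6  85.1  98.4] max [570.1 151.4 111.2]
handle 176 med [520.  168.5 119.5] min [511.4 146.5 112.9] max [528.7 191.3 124.6]
((520.0783081054688, 168.80511474609375), (45.74309539794922, 13.877680778503418), 81.50062561035156)
deck 3455 med [519.1 162.   32.3] min [424.2  72.1  27. ] max [637.3 266.   37. ]
((536.9275512695312, 182.15025329589844), 118.68643951416016)
tools 734 med [536.  -75.  146.6] min [ 470.4 -129.8   60.1] max [ 577.6  -25.9 1038.7]
table surf 3425 med [ 481.5 -168.1   -0. ] min [ 408.6 -220.7   -7.3] max [ 556.7 -114.5   12.2]
```

View pics/c1.png

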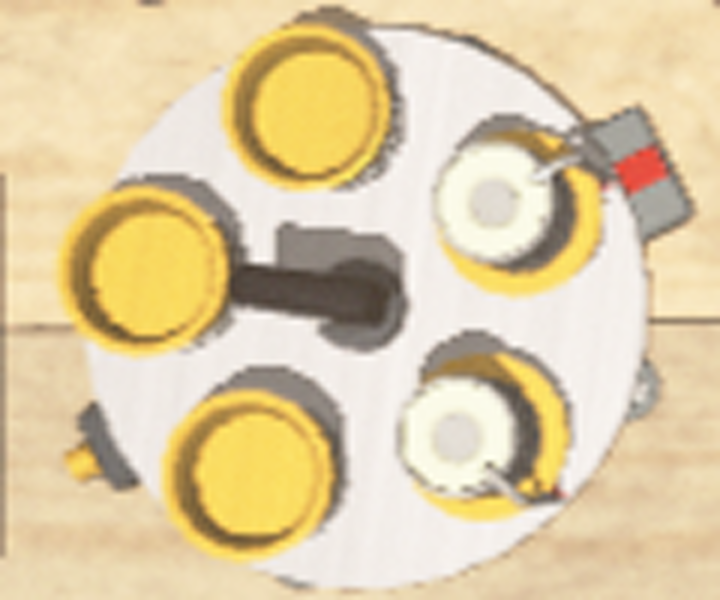

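Crop (6x, offset 143,185): the bar runs from (235,285) to (390,300), with loaded flasks to its right. The red mark is at (643,168), so the loading flask is the one at (495,200). The next empty cradle is the upper left one at (310,105). The measured handle (46 x 14 mm, z about 120) and flask (radius 20, z about 65) match the sizes given.

```bash
python3 - <<'E'
from h import *
im=cv2.imread('pics/top.png'); d=np.load('pics/top.npz')['d']; p=optics.camera_params('top')
P=np.array([[world(p,d,u,v) for u in range(640)] for v in range(480)]);Z=P[...,2]
m=np.zeros(Z.shape,bool); m[220:250,180:215]=((Z>112)&(Z<128))[220:250,180:215]
q=P[m][:,:2]; c=q.mean(0); w,v=np.linalg.eigh(np.cov((q-c).T)); a=v[:,1]*np.sign(v[1,1]); print('bar',c,np.degrees(np.arctan2(a[1],a[0])))
r=atz(p,250.2,213,20); print('red',r, np.hypot(*(r[:2]-c)), np.degrees(np.arctan2(*(r[:2]-c)[::-1])), world(p,d,250,213))
# cups: yellow rims z~74
for k,(u,v) in enumerate([(195,202),(168,230),(185,263)]):
    m=np.zeros(Z.shape,bool); s=np.s_[v-18:v+18,u-18:u+18]; m[s]=((Z>68)&(Z<80))[s]
    (cc,rr)=cv2.minEnclosingCircle(P[m][:,:2].astype(np.float32)); g=np.array(cc)-c; print('cup',cc,rr,np.hypot(*g),np.degrees(np.arctan2(g[1],g[0])), world(p,d,u,v)[2])
for k,(u,v) in enumerate([(225,218),(219,258)]):
    m=np.zeros(Z.shape,bool); s=np.s_[v-12:v+12,u-13:u+13]; m[s]=((Z>101)&(Z<110))[s]
    (cc,rr)=cv2.minEnclosingCircle(P[m][:,:2].astype(np.float32)); g=np.array(cc)-c; print('loaded',cc,rr,np.hypot(*g),np.degrees(np.arctan2(g[1],g[0])))
b=(Z>150)&(P[...,1]>150); q=P[:330][b[:330]]; print('injector',q.min(0),q.max(0))
t=P[200:245,295:352].reshape(-1,3); t=t[(t[:,2]>60)&(t[:,2]<400)]; print('tools',t.min(0),t.max(0))
E
python3 -m creep '[[0,0,0,-0.2,-1],[0,0,0,-0.2,-1]]'
python3 -c "
from h import *
print(ctrl.state()['joint_positions'])"
```

```text
bar [519.98156067 168.54242459] 81.3783214055823
red [568.82914689  75.0481718   20.        ] 105.48583783577611 -62.414453987880485 [568.8750264   75.53524367  19.51362196]
cup (585.0474853515625, 180.9251251220703) 28.55714988708496 66.23372122201381 10.775112696128394 54.80135363296483
cup (537.3331909179688, 225.29444885253906) 39.550575256347656 59.3453564355607 72.99926581658906 59.77909695650021
cup (461.51373291015625, 198.76158142089844) 28.837142944335938 65.81553253604207 152.66777188194294 56.9332299734325
loaded (553.31396484375, 109.16536712646484) 23.2804012298584 68.09320171992889 -60.69152215748558
loaded (469.78887939453125, 120.02316284179688) 25.617345809936523 69.80991343723686 -135.97121675756708
injector [430.1857904  301.72198538 150.02495349] [628.27634412 433.65853629 333.86091911]
tools [ 505.740158   -126.41914171   60.14556813] [577.62579636 -25.92679638 193.12992446]
t: 0.3
eef_pos: [141.8, 531.3, 230.9]
orientation: [[-0.988, 0.154, -0.0], [0.154, 0.988, -0.001], [0.0, -0.001, -1.0]]
ft_force: [-0.3, -1.0, 0.3]
width: 85.6
grasp_force: 0.0
[7.50578956e+01 4.99730049e+00 1.00549197e+01 9.50999141e+01
 4.15145380e-04 8.39049975e+01]
```

```bash
python3 -m creep '[[-0.4,-0.7,0,-1,-1],[-0.4,-0.7,0,-1,-1],[-0.4,-0.7,0,-1,-1],[-0.4,-0.7,0,-1,-1],[-0.4,-0.7,0,-1,-1],[-0.4,-0.7,0,-1,-1],[-0.4,-0.7,0,-1,-1],[-0.4,-0.7,0,-1,-1],[-0.4,-0.7,0,-1,-1],[-0.4,-0.7,0,-1,-1]]'
cat >> h.py <<'E'
def go(x,y,z,yaw=None):
    s=ctrl.state(); R=s['orientation']; d=R.T@(np.array([x,y,z])-s['eef_pos'])/400
    a=np.degrees(np.arctan2(R[1,1],R[0,1])); t=None if yaw is None else -(((yaw-a)+180)%360-180)/30
    print('row',d.round(4),'turn',t,'| yaw_y',round(a,2),'j',s['joint_positions'].round(1),'t',round(s['t'],2))
E
python3 -c "
from h import *
go(520,168.5,200,171.5)"
```

```text
t: 1.3
eef_pos: [256.2, 230.5, 231.2]
orientation: [[-0.933, -0.359, -0.0], [-0.359, 0.933, -0.0], [0.0, 0.0, -1.0]]
ft_force: [0.5, 1.2, 0.1]
width: 84.9
grasp_force: 0.0
row [-0.56   -0.3814  0.0777] turn -2.0157384934071674 | yaw_y 111.03 j [ 42.  -22.8 -14.2  98.6   0.   20.9] t 1.3
```

```bash
python3 -m creep '[[-0.56,-0.38,0.04,-1,-1],[-0.56,-0.38,0.04,-1,-1],[-0.56,-0.38,0.04,-1,-1],[-0.56,-0.38,0.04,-1,-1],[-0.56,-0.38,0.04,-1,-1],[-0.56,-0.38,0.04,-1,-1],[-0.56,-0.38,0.04,-1,-1],[-0.56,-0.38,0.04,-1,-1]]'
python3 -m creep '[[0,0,0,-1,-1],[0,0,0,-1,-1],[0,0,0,-1,-1],[0,0,0,-1,-1],[0,0,0,-1,-1],[0,0,0,-1,-1]]'
python3 - <<'E'
from h import *
go(520,168.5,200,171.5)
im,d,p,s=snap('wrist','w1')
T=np.eye(4);T[:3,:3]=s['orientation'];T[:3,3]=s['eef_pos'];T=T@np.array(p['mount'])
v,u=np.mgrid[:480,:640]; X=np.stack([(u-p['cx'])/p['fx']*d,(v-p['cy'])/p['fy']*d,d,np.ones_like(d)],-1)@T.T
for lo,hi,n in((114,125,'bar'),):
    m=(d>0)&(X[...,2]>lo)&(X[...,2]<hi)&(np.hypot(X[...,0]-520,X[...,1]-168.5)<40)
    q=X[m][:,:2]; c,sz,a=cv2.minAreaRect(q.astype(np.float32)); print(n,len(q),c,sz,a,np.median(X[m][:,2]))
E
```

```text
t: 2.1
eef_pos: [520.1, 169.5, 213.8]
orientation: [[-0.628, -0.778, -0.003], [-0.778, 0.628, -0.001], [0.002, 0.002, -1.0]]
ft_force: [-0.2, -0.8, 0.2]
width: 85.7
grasp_force: 0.0
t: 2.7
eef_pos: [519.3, 169.5, 215.7]
orientation: [[-0.157, -0.988, 0.0], [-0.988, 0.157, 0.0], [-0.0, -0.0, -1.0]]
ft_force: [0.6, 0.6, -0.3]
width: 85.6
grasp_force: 0.0
row [ 0.0021 -0.002   0.0391] turn -0.016869755222366698 | yaw_y 170.99 j [ 18.1   4.1   7.4  93.3   0.  -62.9] t 2.7
bar 1174 (520.926025390625, 170.6422119140625) (44.78713607788086, 13.856054306030273) 82.08009338378906 119.47449070867827
```

View pics/w1.png

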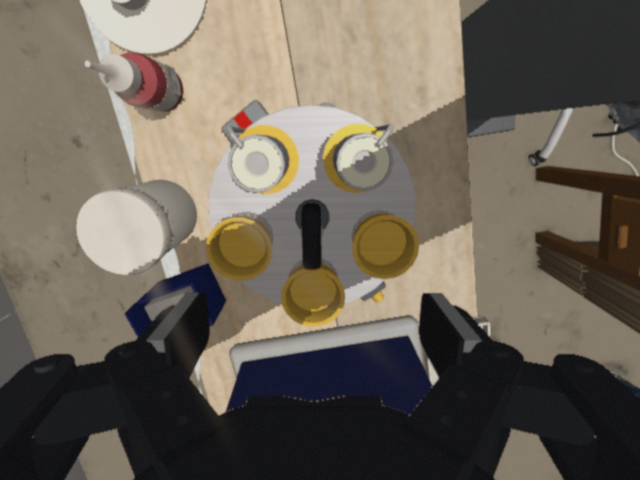

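The wrist view shows the handle at (312,235), centred between the fingers, with both loaded flasks clear on the far side. I'll descend and grip.

```bash
python3 -m creep '[[0,0,0.1,0,-1],[0,0,0.2,0,-1],[0,0,0.26,0,-1],[0,0,0.3,0,-1],[0,0,0.3,0,-1],[0,0,0.3,0,-0.4],[0,0,0.3,0,0.2],[0,0,0.3,0,1],[0,0,0.3,0,1],[0,0,0.3,0,1]]'
python3 -m creep '[[0,0,0,0,1],[0,0,0,0,1],[0,0,0,0,1],[0,0,0,0,1]]'
```

```text
t: 3.75
eef_pos: [521.0, 168.5, 96.1]
orientation: [[-0.156, -0.988, 0.002], [-0.988, 0.156, 0.0], [-0.0, -0.002, -1.0]]
ft_force: [8.9, -4.4, 6.0]
width: 12.9
grasp_force: 59.1
t: 4.15
eef_pos: [521.0, 168.6, 96.0]
orientation: [[-0.155, -0.988, 0.002], [-0.988, 0.155, 0.0], [-0.001, -0.002, -1.0]]
ft_force: [4.7, -1.0, 3.1]
width: 12.9
grasp_force: 60.8
```

```bash
python3 -m creep '[[0,0,0,0.1,1],[0,0,0,0.2,1],[0,0,0,0.3,1],[0,0,0,0.4,1],[0,0,0,0.5,1],[0,0,0,0.6,1],[0,0,0,0.7,1],[0,0,0,0.8,1]]'
python3 -m creep '[[0,0,0,0.1,1],[0,0,0,0.2,1],[0,0,0,0.3,1],[0,0,0,0.4,1],[0,0,0,0.5,1],[0,0,0,0.6,1],[0,0,0,0.7,1],[0,0,0,0.8,1]]'
python3 -m creep '[[0,0,0,0.1,1],[0,0,0,0.2,1],[0,0,0,0.3,1],[0,0,0,0.4,1],[0,0,0,0.5,1],[0,0,0,0.6,1],[0,0,0,0.7,1],[0,0,0,0.8,1],[0,0,0,0.8,1],[0,0,0,0.8,1]]'
python3 -c "
from h import *
go(520,168.5,96,99.5);print(ctrl.state()['ft_torque'])"
```

```text
t: 4.95
eef_pos: [520.3, 168.8, 96.0]
orientation: [[-0.546, -0.838, 0.001], [-0.838, 0.546, 0.001], [-0.001, -0.001, -1.0]]
ft_force: [1.0, 0.4, 4.4]
width: 12.9
grasp_force: 61.0
t: 5.75
eef_pos: [519.9, 169.3, 96.0]
orientation: [[-0.839, -0.544, 0.0], [-0.544, 0.839, 0.002], [-0.001, 0.001, -1.0]]
ft_force: [-2.1, 3.4, 4.9]
width: 12.9
grasp_force: 61.1
t: 6.75
eef_pos: [519.6, 169.9, 96.1]
orientation: [[-0.987, -0.158, -0.0], [-0.158, 0.987, 0.003], [-0.0, 0.003, -1.0]]
ft_force: [-2.9, 6.0, 5.6]
width: 12.9
grasp_force: 61.1
row [-0.0004 -0.0037  0.0001] turn -0.012795265899682325 | yaw_y 99.12 j [18.   4.  -5.9 80.1  0.2  8.9] t 6.75
[1.24386262 0.60635555 0.12946289]
```

```bash
python3 -m creep '[[0,0,0,0,0],[0,0,0,0,-1],[0,0,0,0,-1],[0,0,0,0,-1],[0,0,0,0,-1],[0,0,0,0,-1],[0,0,-0.1,0,-1],[0,0,-0.2,0,-1],[0,0,-0.3,0,-1],[0,0,-0.3,0,-1]]'
python3 - <<'E'
from h import *
im,d,p,s=snap('wrist','w2')
T=np.eye(4);T[:3,:3]=s['orientation'];T[:3,3]=s['eef_pos'];T=T@np.array(p['mount'])
v,u=np.mgrid[:480,:640]; X=np.stack([(u-p['cx'])/p['fx']*d,(v-p['cy'])/p['fy']*d,d,np.ones_like(d)],-1)@T.T
m=(d>0)&(X[...,2]>114)&(X[...,2]<125)&(np.hypot(X[...,0]-520,X[...,1]-168.5)<40)
q=X[m][:,:2]; print(cv2.minAreaRect(q.astype(np.float32)))
w,V=np.linalg.eigh(np.cov(q.T)); print('bar ang',np.degrees(np.arctan2(V[1,1],V[0,1])))
m=(d>0)&(X[...,2]>70)&(X[...,2]<79)&(np.hypot(X[...,0]-550,X[...,1]-111)<38)
q=X[m]; print('cup',cv2.minEnclosingCircle(q[:,:2].astype(np.float32)),len(q))
m=(d>0)&(X[...,2]>52)&(X[...,2]<61)&(np.hypot(X[...,0]-550,X[...,1]-111)<30)
q=X[m]; print('seat',cv2.minEnclosingCircle(q[:,:2].astype(np.float32)),q[:,2].mean())
E
```

```text
t: 7.75
eef_pos: [521.6, 169.0, 221.2]
orientation: [[-0.988, -0.157, 0.008], [-0.157, 0.988, 0.003], [-0.008, 0.001, -1.0]]
ft_force: [0.5, 0.1, 0.6]
width: 85.4
grasp_force: 0.0
((520.37060546875, 170.761474609375), (44.97384262084961, 13.607773780822754), 9.494549751281738)
bar ang -170.62961408235515
cup ((551.4005126953125, 113.53961944580078), 28.17024040222168) 1099
seat ((549.4060668945312, 114.45623779296875), 24.0731201171875) 57.24404632928166
```

View pics/w2.png

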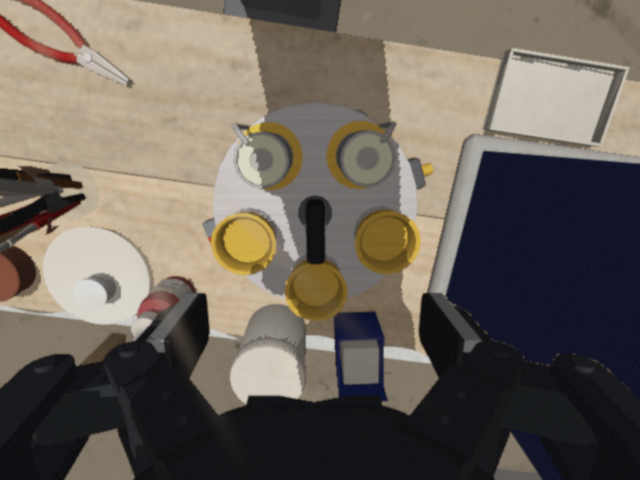

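The bar now lies at 9.4° (target about 9.5°), so the deck has clicked in. The empty cradle at (243,243) sits at the tongue, measured at (551,113), matching the loading place. Next I'll go over to the loose flask, high above the tools.

```bash
python3 -m creep '[[0,0,-0.12,0,-1],[0.05,0,-0.2,0,-1],[0.1,-0.1,-0.22,0.2,-1],[0.2,-0.2,-0.22,0.4,-1],[0.3,-0.32,-0.22,0.6,-1],[0.34,-0.44,-0.22,0.8,-1],[0.34,-0.56,-0.22,1,-1],[0.34,-0.68,-0.22,1,-1],[0.34,-0.8,-0.22,1,-1],[0.34,-0.92,-0.22,1,-1]]'
python3 -m creep '[[0,-0.08,0.1,0,-1],[0,-0.08,0.2,0,-1],[0,-0.08,0.26,0,-1],[0,-0.08,0.26,0,-1],[0,-0.08,0.26,0,-1],[0,-0.08,0.26,0,-1]]'
python3 - <<'E'
from h import *
im,d,p,s=snap('wrist','w3')
T=np.eye(4);T[:3,:3]=s['orientation'];T[:3,3]=s['eef_pos'];T=T@np.array(p['mount'])
v,u=np.mgrid[:480,:640]; X=np.stack([(u-p['cx'])/p['fx']*d,(v-p['cy'])/p['fy']*d,d,np.ones_like(d)],-1)@T.T
m=(d>0)&(X[...,2]>60)&(X[...,2]<72)&(np.hypot(X[...,0]-453,X[...,1]+268)<40)
q=X[m]; c,r=cv2.minEnclosingCircle(q[:,:2].astype(np.float32)); print('flask',c,r,q[:,2].mean(),len(q),q.mean(0))
go(c[0],c[1],30)
E
```

```text
t: 8.8
eef_pos: [441.7, -209.2, 302.3]
orientation: [[-0.934, 0.358, -0.001], [0.358, 0.934, 0.0], [0.001, 0.0, -1.0]]
ft_force: [1.1, 1.2, 0.9]
width: 85.3
grasp_force: 0.0
t: 9.4
eef_pos: [431.3, -237.0, 200.9]
orientation: [[-0.934, 0.357, 0.002], [0.357, 0.934, -0.001], [-0.002, -0.0, -1.0]]
ft_force: [-1.3, 0.4, 0.3]
width: 85.2
grasp_force: 0.0
flask (453.8874206542969, -266.7276916503906) 20.016157150268555 62.89200559824591 1682 [ 453.83926765 -266.85017436   62.8920056     1.        ]
row [-0.0781 -0.0492  0.4276] turn None | yaw_y 69.09 j [-28.8  -3.6  -2.   91.5  -0.   -7.9] t 9.45
```

View pics/w3.png

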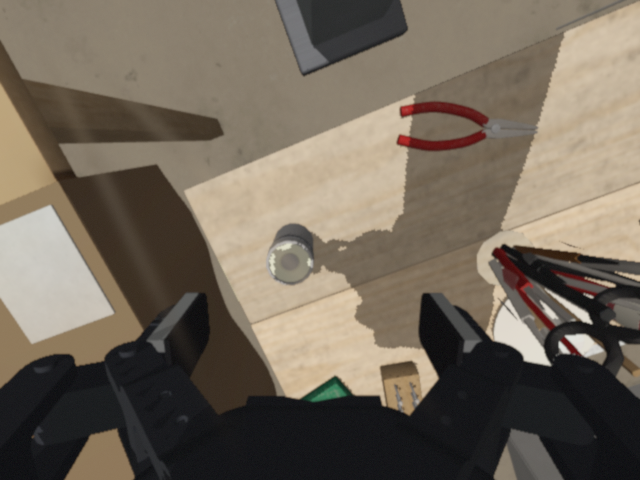

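The flask's top is at (291,260), giving (453.9,-266.8), which agrees with the top camera; it is clear of everything else. Descending to grip.

```bash
python3 -m creep '[[-0.078,-0.049,0.05,0,-1],[-0.078,-0.049,0.15,0,-1],[-0.078,-0.049,0.22,0,-1],[-0.078,-0.049,0.3,0,-1],[-0.078,-0.049,0.36,0,-1],[-0.078,-0.049,0.4,0,-1],[-0.078,-0.049,0.43,0,-1],[-0.078,-0.049,0.43,0,-1]]'
python3 -m creep '[[0,0,0,0,-0.3],[0,0,0,0,0],[0,0,0,0,0.3],[0,0,0,0,1],[0,0,0,0,1],[0,0,0,0,1],[0,0,0,0,1],[0,0,0,0,1]]'
```

```text
t: 10.25
eef_pos: [452.7, -266.1, 26.7]
orientation: [[-0.934, 0.357, -0.001], [0.357, 0.934, 0.001], [0.001, 0.0, -1.0]]
ft_force: [-0.7, 0.6, 0.9]
width: 85.3
grasp_force: 0.0
t: 11.05
eef_pos: [453.4, -266.7, 28.5]
orientation: [[-0.934, 0.357, 0.002], [0.357, 0.934, -0.001], [-0.002, -0.0, -1.0]]
ft_force: [-0.6, -0.4, 6.2]
width: 39.0
grasp_force: 60.0
```

```bash
python3 -m creep '[[0,0,-0.03,0,1],[0,0,-0.1,0,1],[0,0,-0.2,0,1],[0,0,-0.3,0,1],[0,0,-0.4,0,1],[0,0,-0.5,0,1],[0,0,-0.6,0,1],[0,0,-0.66,0,1],[0,0,-0.66,0,1]]'
python3 -m creep '[[0.01,0.07,0,0,1],[0.02,0.17,0,0,1],[0.03,0.29,0,0,1],[0.05,0.41,0,0,1],[0.06,0.53,0,0,1],[0.08,0.65,0,0,1],[0.09,0.77,0,0,1],[0.1,0.87,0,0,1],[0.11,0.94,0,0,1],[0.112,0.974,0,0,1]]'
python3 -m creep '[[0,0,0.06,0,1],[0,0,0.16,0,1],[0,0,0.24,0,1],[0,0,0.3,0,1],[0,0,0.3,0,1],[0,0,0.3,0,1]]'
python3 - <<'E'
from h import *
go(550.8,113,107)
s=ctrl.state();print(s['width'],s['grasp_force'])
im,d,p,s=snap('wrist','w4')
im2,d2,p2,_=snap('scene','s4')
cv2.imwrite('pics/s4c.png',cv2.resize(im2[120:280,140:310],None,fx=3.5,fy=3.5,interpolation=cv2.INTER_CUBIC))
E
```

```text
t: 11.95
eef_pos: [453.4, -266.7, 295.6]
orientation: [[-0.934, 0.357, 0.005], [0.357, 0.934, -0.003], [-0.006, -0.001, -1.0]]
ft_force: [-0.8, -0.3, -3.7]
width: 39.0
grasp_force: 60.8
t: 12.95
eef_pos: [550.1, 115.8, 289.8]
orientation: [[-0.935, 0.355, -0.002], [0.355, 0.935, -0.0], [0.002, -0.001, -1.0]]
ft_force: [0.1, -1.1, -3.1]
width: 38.9
grasp_force: 61.1
t: 13.55
eef_pos: [550.0, 112.9, 171.6]
orientation: [[-0.934, 0.358, -0.001], [0.358, 0.934, -0.0], [0.001, -0.001, -1.0]]
ft_force: [0.5, -0.2, -0.5]
width: 38.7
grasp_force: 61.0
row [-0.0018  0.0009  0.1615] turn None | yaw_y 69.03 j [11.6  5.8  4.3 88.6 -0.  32.6] t 13.55
38.659332338121615 61.02177858352661
```

View pics/w4.png

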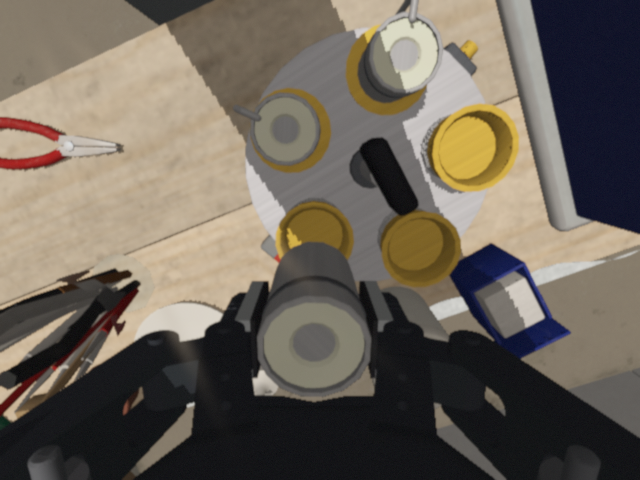

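View pics/s4c.png

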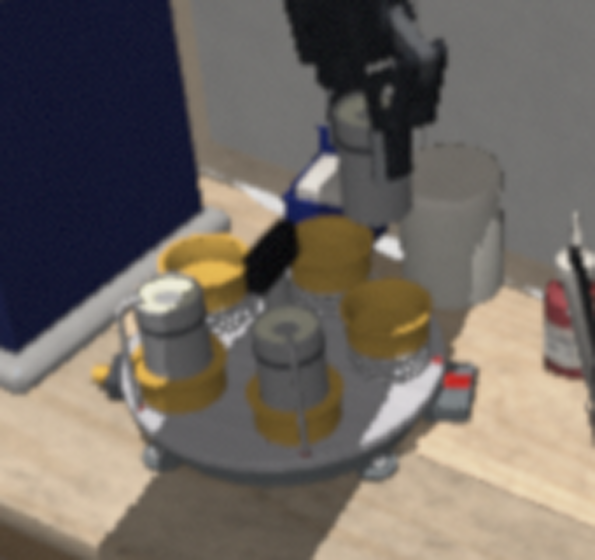

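The wrist view shows the flask upright in the grip (top at (315,340)) with the cradle at (315,235) below it. The scene crop shows the flask above the cradle by the red mark, with nothing in the way. I'll check the offset numerically.

```bash
python3 - <<'E'
from h import *
z=np.load('pics/w4.npz'); d=z['d']; p=optics.camera_params('wrist')
T=np.eye(4);T[:3,:3]=z['R'];T[:3,3]=z['eef'];T=T@np.array(p['mount'])
v,u=np.mgrid[:480,:640]; X=np.stack([(u-p['cx'])/p['fx']*d,(v-p['cy'])/p['fy']*d,d,np.ones_like(d)],-1)@T.T
e=z['eef'];print(e)
m=(d>0)&(abs(X[...,2]-207)<4)&(u>255)&(u<372)&(v>290)&(v<400)&(np.hypot(X[...,0]-e[0],X[...,1]-e[1])<23)
q=X[m]; print('flask top',cv2.minEnclosingCircle(q[:,:2].astype(np.float32)),np.median(q[:,2]),len(q))
m=(d>0)&(X[...,2]>71)&(X[...,2]<77)&(np.hypot(X[...,0]-551,X[...,1]-113)<30)
q=X[m][:,:2]
from scipy.optimize import least_squares
f=least_squares(lambda a:np.hypot(*(q-a[:2]).T)-a[2],[551,113,25],loss='soft_l1'); print('cup ring fit',f.x,len(q), q.min(0),q.max(0))
# same fit for full rim from earlier view w2
z=np.load('pics/w2.npz'); d=z['d'];T=np.eye(4);T[:3,:3]=z['R'];T[:3,3]=z['eef'];T=T@np.array(p['mount'])
X=np.stack([(u-p['cx'])/p['fx']*d,(v-p['cy'])/p['fy']*d,d,np.ones_like(d)],-1)@T.T
m=(d>0)&(X[...,2]>71)&(X[...,2]<77)&(np.hypot(X[...,0]-551,X[...,1]-113)<30); q=X[m][:,:2]
f=least_squares(lambda a:np.hypot(*(q-a[:2]).T)-a[2],[551,113,25],loss='soft_l1'); print('w2 fit',f.x,len(q))
E
```

```text
[550.02370166 112.93796942 171.60739152]
flask top ((549.4722290039062, 114.00794982910156), 22.63687515258789) 205.74602161465353 9919
cup ring fit [550.96095304 113.68090933  25.52783889] 936 [523.55217894  85.73003779] [572.19688501 141.28296831]
w2 fit [550.414015   113.42620207  25.52490128] 1008
```

```bash
python3 -m creep '[[-0.002,0.001,0.05,0,1],[-0.002,0.001,0.1,0,1],[-0.002,0.001,0.14,0,1],[-0.002,0.001,0.16,0,1],[-0.002,0.001,0.17,0,1],[-0.002,0.001,0.18,0,1],[-0.002,0.001,0.19,0,1],[-0.002,0.001,0.2,0,1],[-0.002,0.001,0.2,0,1]]'
python3 -c "
from h import *
s=ctrl.state();print(s['eef_pos'],s['ft_force'],s['ft_torque'])"
```

```text
t: 14.55
eef_pos: [551.0, 113.5, 91.0]
orientation: [[-0.934, 0.357, -0.0], [0.357, 0.934, -0.0], [0.0, -0.0, -1.0]]
ft_force: [0.2, -0.0, -2.2]
width: 38.6
grasp_force: 61.1
[551.043865   113.54589409  90.95543108] [ 0.20376547 -0.04502848 -2.15559679] [-0.02279525  0.035397   -0.01640591]
```

The flask is inside the bore with no side load. I'll continue gently.

```bash
python3 -m creep '[[0,0,0.005,0,1],[0,0,0.01,0,1],[0,0,0.015,0,1],[0,0,0.02,0,1],[0,0,0.025,0,1],[0,0,0.03,0,1],[0,0,0.03,0,1]]'
python3 -m creep '[[0,0,0.004,0,1],[0,0,0.008,0,1],[0,0,0.012,0,1],[0,0,0.015,0,1],[0,0,0.015,0,1]]'
```

```text
t: 15.25
eef_pos: [551.4, 113.6, 79.5]
orientation: [[-0.934, 0.357, 0.001], [0.357, 0.934, 0.0], [-0.001, 0.0, -1.0]]
ft_force: [-0.8, -1.0, 3.9]
width: 38.6
grasp_force: 61.3
t: 15.75
eef_pos: [551.4, 113.6, 73.9]
orientation: [[-0.934, 0.357, 0.001], [0.357, 0.934, 0.0], [-0.001, 0.0, -1.0]]
ft_force: [-1.6, 0.9, 7.7]
width: 38.7
grasp_force: 61.6
```

```bash
python3 -m creep '[[0,0,0.0025,0,1],[0,0,0.005,0,1],[0,0,0.0075,0,1],[0,0,0.01,0,1],[0,0,0.01,0,1]]'
python3 -m creep '[[0,0,0.0025,0,1],[0,0,0.005,0,1],[0,0,0.005,0,1]]'
```

```text
t: 16.25
eef_pos: [551.5, 113.6, 70.2]
orientation: [[-0.934, 0.357, 0.001], [0.357, 0.934, 0.0], [-0.001, 0.001, -1.0]]
ft_force: [-3.0, -1.2, 8.9]
width: 38.7
grasp_force: 61.8
t: 16.55
eef_pos: [551.6, 113.7, 69.3]
orientation: [[-0.934, 0.357, 0.002], [0.357, 0.934, 0.0], [-0.002, 0.001, -1.0]]
ft_force: [-5.4, -1.7, 16.8]
width: 38.4
grasp_force: 63.2
```

```bash
python3 -m creep '[[0,0,0.001,0,1],[0,0,0.001,0,1],[0,0,0.001,0,1],[0,0,0.001,0,1],[0,0,0.001,0,1],[0,0,0.001,0,1]]'
python3 - <<'E'
from h import *
im2,d2,p2,s=snap('scene','s5'); print(s['eef_pos'],s['ft_force'],s['grasp_force'])
cv2.imwrite('pics/s5c.png',cv2.resize(im2[120:280,140:310],None,fx=3.5,fy=3.5,interpolation=cv2.INTER_CUBIC))
E
```

```text
t: 17.15
eef_pos: [551.7, 113.7, 69.3]
orientation: [[-0.934, 0.357, 0.003], [0.357, 0.934, 0.0], [-0.002, 0.001, -1.0]]
ft_force: [-6.1, -1.3, 18.6]
width: 38.8
grasp_force: 63.2
[551.68363778 113.66145802  69.30887206] [-6.14026776 -1.25037987 18.56752075] 63.24015498161316
```

View pics/s5c.png

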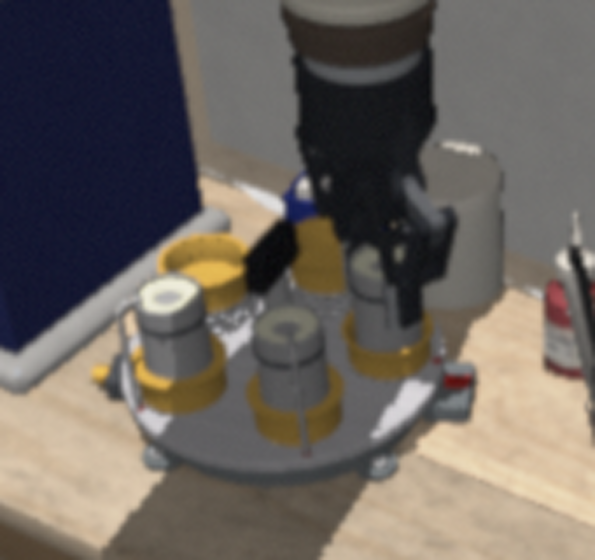

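The flask stands upright in the cradle at (388,320), and the cradle has sunk level with the loaded ones. The net push is about 20 N, more than the 12.5 N needed at the stop, and the height no longer changes when the push increases. Handing in.

```bash
python3 -c "
from workcell import ctrl
print(ctrl.close_job())"
```

```text
the job is handed in; nothing more can be done
None
```

The job is handed in at about 17 s: I indexed the table one station clockwise until it clicked in, let go of the handle, and am still holding the flask upright in the cradle, pressed to its bottom stop.

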